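# Roll the formula tin back to its mark under the drying rack

## Task

Clear the snack box out of the tin's way by picking it up and setting it down upright in the free end of the woven tray. Then roll the fat formula tin along the dresser, without lifting or just sliding it, by pushing on its top and not low on its side, until it lies still right over the strip of tape under the drying rack's front bar, lined up with the tape. Leave the things in the tray where they are.

Things in the scene. Friction and masses are not known exactly. Their poses are not given: they have to be found in the camera images.
- tin: Metal formula tin, white lid, on its side: 100 mm diameter (too fat to grasp), 124 mm long, 0.3 kg. Origin: its centre, 50 mm up. y: its long axis. At the start z is up and x points to the tape; both turn as it rolls. Let go at 0.1 m/s it coasts 20 mm. Fingertips pressed on its top (5 to 15 N) stick by friction and move twice as far as its centre: roll it in several strokes.
- tape (a point): Middle of a strip of pale paper tape stuck flat on the dresser under the front bar of the wooden drying rack; the strip is 130 mm long (along y) and 16 mm wide (along x), with no thickness to speak of. x points the way the tin has to roll, which is away from the tin's start; z up. The rack is fixed and belongs to this frame: four upright legs of 16 mm diameter at x = 0 and 120 mm, y = +-130 mm, and bars along y over x = 0, 60 and 120 mm.
- front_bar (a point): Middle of the rack's front bar, straight above the tape, 280 mm above the dresser; bar of 16 mm diameter along y from -130 to +130 mm. A tool that points straight down cannot reach the top of the tin at the tape because of this bar: the tool has to lean so that its upper end is on the -x side (the side the tin comes from).
- box_center (a point): Centre of a yellow plastic lidded snack box, 62 x 62 mm in plan and 50 mm high, standing upright between the tin and the tape, about 0.11 kg; the point is 25 mm above its underside, z up, x and y along its sides. The lid (62 mm) is the top 12 mm, the body below is 58 mm wide. Its sides facing +y and -y are free for the fingers; tin and rack are near on the x sides.
- tray_free_end (a point): Point on the inner floor of the rounded woven tray, at the middle of its free end; 4 mm above the dresser. The tray is fixed, 270 mm long (its x axis) by 200 mm wide (y), with a rim 29 mm high; its middle lies 60 mm from here along -x. The free floor round this point is about 110 mm along x and 170 mm along y.
- ramekin: White ceramic ramekin with plastic clips, 68 mm in diameter, 40 mm high, in the other end of the tray; origin at the middle of its underside. Leave alone.
- tongs: Stainless steel sterilising tongs, 150 mm long (y) by 21 mm, 14 mm high, lying across the far side of that other end of the tray; origin at the middle of the underside. Leave alone.
- pacifier: Cream silicone pacifier, 44 mm in diameter, 39 mm high, in the other end of the tray beside the ramekin; origin at the middle of its underside. Leave alone.
- books: Stack of three board books about 190 x 160 mm and 48 mm high, fixed, on the other side of the dresser from the tray; origin at the middle of its underside. Only in the way.

How it is judged:
On the way, in this order (a step that is already met when the one before it is completed fails the run):
1. the snack box has been lifted off the dresser (height (world z) of box_center above 0.05 m), for 0.1 s.
2. the snack box stands upright on the floor of the tray, let go (x of box_center in the frame of tray_free_end between -0.06 and 0.05 m and y of box_center in the frame of tray_free_end between -0.07 and 0.07 m and height (world z) of box_center below 0.034 m and angle between box_center's own z axis and vertical below 0.15 rad and contact force between each of the arm, the fingers and snack_box below 0.1 N and linear speed of snack_box below 0.03 m/s), for 0.1 s.
3. the tin has rolled through about a quarter turn (angle between tin's own z axis and vertical above 1.3 rad), for 0.05 s.
At the end, for the whole second after the job is handed in: Tin still, on the dresser, rolled (first top turned over 92 degrees away), centre within 15 mm of the tape line and 50 mm along it, axis within 9.7 degrees of the tape; snack box still, upright within 8 degrees on the tray floor, within -60 to 50 mm (x) and 70 mm (y) of the free-end point (x of tin in the frame of tape between -0.015 and 0.015 m and y of tin in the frame of tape between -0.05 and 0.05 m and angle between the y axis of tin and the y axis of tape, either way round below 0.17 rad and angle between tin's own z axis and vertical above 1.6 rad and height (world z) of tin below 0.055 m and linear speed of each of tin, snack_box below 0.01 m/s and x of box_center in the frame of tray_free_end between -0.06 and 0.05 m and y of box_center in the frame of tray_free_end between -0.07 and 0.07 m and height (world z) of box_center below 0.034 m and angle between box_center's own z axis and vertical below 0.15 rad); the robot touches nothing.
It fails at once if the tin is lifted off the dresser or tipped up (its centre more than 12 mm too high) (height (world z) of tin above 0.062 m).
It fails at once if the rolling tin is pushed low on its side instead of on its top (grasp point less than 80 mm above the dresser while the fingers press it) (contact force between the fingers and tin above 1 N and height (world z) of the grasp point below 0.08 m and angle between tin's own z axis and vertical above 0.3 rad).
It fails at once if the ramekin is shoved more than 30 mm (distance of ramekin from where it was at the start of the episode above 0.03 m).
It fails at once if the tongs are shoved more than 30 mm (distance of tongs from where it was at the start of the episode above 0.03 m).
It fails at once if the pacifier is shoved more than 30 mm (distance of pacifier from where it was at the start of the episode above 0.03 m).
It also fails if it takes over 67 s, if anything falls off the work surface, if the arm or the gripper's body presses on something with over 40 N, if the wrist force passes 120 N, or if a joint passes its speed limit or range.

## Robot

A 6-joint arm with a two-finger parallel gripper is mounted at the origin on the work surface. World frame = base frame: x ahead of the robot, y to its left, z up, the work surface at z = 0. Lengths are in m, angles in rad, forces in N, time in s.
With the tool pointing down it reaches from about 0.25 to 0.775 m from the base axis. Payload 4 kg.
Tool frame: the origin (TCP) lies between the finger pads; the fingertips stand 25 mm ahead of it and the grasp point (between the pads) lies 6 mm ahead of it (robot.tip_reach is the distance from the TCP to the fingertips, in m); z points along the fingers, y is the line along which they close (so a half turn about z gives the same grasp; the last joint's range is limited). The gripper opens to 94 mm and grips with 3 to 60 N. Pads are 16 mm wide; open, the fingers measure 119 mm over their backs; the gripper's body (75 mm by 177 mm) begins 78 mm behind the grasp point.
Start: joints at [-1.395, 0.087, 1.371, -0, 1.684, -0.103], TCP at [0.151, -0.529, 0.231] pointing down, gripper open.
Joint ranges: [-3.1, 3.1], [-0.76, 2.03], [0.27, 2.55], [-1.08, 4.22], [0.17, 2.65], [-2.57, 2.57]. Speed limits (rad/s): [2.79, 2.79, 3.14, 3.14, 3.14, 3.14].

## Interface

Orientations are given as [roll, pitch, yaw] about the fixed x, y, z axes, in that order (R = Rz(yaw) Ry(pitch) Rx(roll)).
In Python, from bench import sensors, snapshot, camera_info, ticket, robot gives the robot as it stands.
- The arm moves only by the tool arm_command, never from a script. Its argument "plan" is a list of rows, each an object with "grip": the closure, from -1 (fully open) to 1 (shut); "slide": the shift along the tool's x, y, z normalised to -1 to 1, where 1 is 500 mm, a list of three; "spin": the turn about the tool's z normalised to -1 to 1, where 1 is 5 degrees. A call has 1 to 10 rows; each row shifts and turns the commanded pose from where the row before left it, along the tool's axes as they then stand; what a row does not reach is not made up. A row lasts 1/8 s, in which the tool goes at most 62.5 mm and 10.7 degrees, less where a joint would pass 70% of its speed; a pose out of reach is approached as far as the arm can. A call with a number of a shift or a turn outside -1 to 1 is refused whole. A call with a gripper value outside its range is refused whole. The fingers move at their own pace and stop on an object; the grip force is fixed at half the most. Time passes only in rows, so rows that do not move let the fingers close. It gives the time, the measured TCP pose, the force, the opening and the grip force at its end, in the units of the state.
- sensors.get_obs(): the state, without advancing time (a new reading comes with each control period).
- snapshot(name): name is "side" or "top" or "wrist"; returns the picture (400x640x3 uint8, red, green, blue); there is no depth.
- camera_info(name): a dict with "fx", "fy", "cx", "cy" (pixels), "position" and "rotation" of the camera in the world. Camera axes: x right, y up, looking along -z (the intrinsics and any distortion apply to the point x, -y, -z); pixel columns grow to the right and rows downward; lengths in m; the calibration is good to about 2 mm. A picture is of the moment at which its call begins: read the wrist's pose just before it. camera_info takes no time and is no camera call; for the wrist camera it gives the pose at the moment of the call.
- ticket.close_job(): hands the job in; it is judged then, once.
The state is a dict: "time": time; "joint_positions": joint angles; "qvel": joint speeds; "joint_torque": joint torques, N m; "tool_pos": TCP position; "ee_rot": TCP orientation; "wrist_force": force on the tool from outside, world axes, zero at the start; "wrist_torque": the same for the moment, N m; "width": finger opening in m; "finger_force": force on a finger pad.
Only numpy, scipy, OpenCV 4.12 (cv2) and the standard library are available. Lean on these libraries where they do the work, as an engineer would, in place of code of your own. Each camera call takes 0.05 s, during which the arm holds its last target. There are 200 camera calls.

## Working session

There is one attempt and no reset: what is moved stays moved. The work goes in short steps, Python scripts to look and compute and a tool call to move; the robot and the scene stay as the last step left them, time stands still between calls to the robot, and variables do not carry over. Pictures are saved under pics/ and viewed, at most 10 in all, crops included, and the job is handed in when it is done.

Besides the shell and the picture viewer there is one more tool, called after "Call:" as a command line: name --argument value ..., lists and objects as JSON in quotes. arm_command: Moves the arm, as the interface text tells. Scaled input: -1 to 1 covers 500 mm each way for a shift and 5 degrees each way for a turn. Its arguments: {"type":"object","properties":{"plan":{"type":"array","items":{"type":"object","properties":{"grip":{"type":"number"},"slide":{"type":"array","items":{"type":"number"}},"spin":{"type":"number"}}}}},"required":["plan"]}

```bash
mkdir -p pics; ls; python3 - <<'E'
from bench import sensors,snapshot,camera_info,robot
import cv2,numpy as np
o=sensors.get_obs();print(o['time'],o['tool_pos'],o['ee_rot'],robot.tip_reach)
for n in('top','side','wrist'):
    c=camera_info(n);print(n,c)
    cv2.imwrite(f'pics/{n}0.png',snapshot(n)[...,::-1])
E
```

```text
pics
0.0 [ 0.1512498  -0.52826743  0.22931206] [-3.13937263e+00 -2.08946397e-04  2.78780992e-01] 0.025
top {'fx': 375.1714334071777, 'fy': 375.1714334071777, 'cx': 322.5120180537073, 'cy': 199.78636353718298, 'position': array([ 2.60503636e-01, -9.04853630e-04,  1.28912111e+00]), 'rotation': array([ 0.20109199, -0.00297832, -1.54095437])}
side {'fx': 411.46961307487584, 'fy': 411.46961307487584, 'cx': 321.4670817817857, 'cy': 199.9125006297317, 'position': array([0.30960216, 0.87485077, 0.68236387]), 'rotation': array([ 1.0767456 ,  0.01597918, -2.94582029])}
wrist {'fx': 327.6435514799676, 'fy': 327.6435514799676, 'cx': 316.17055839742414, 'cy': 193.76710128084227, 'position': array([ 0.23138074, -0.50502949,  0.38383163]), 'rotation': array([-0.28633844,  0.00240846, -1.29119101])}
```

View pics/top0.png

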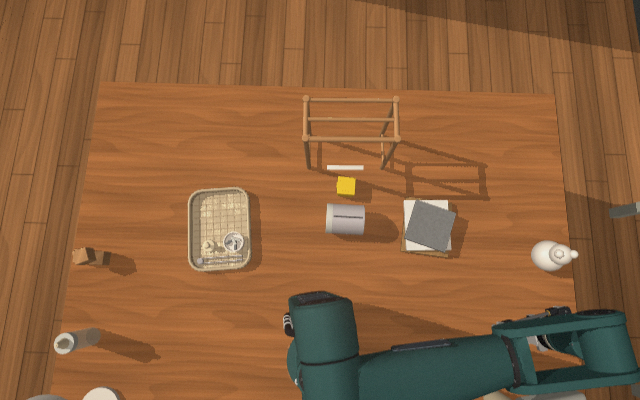

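View pics/side0.png

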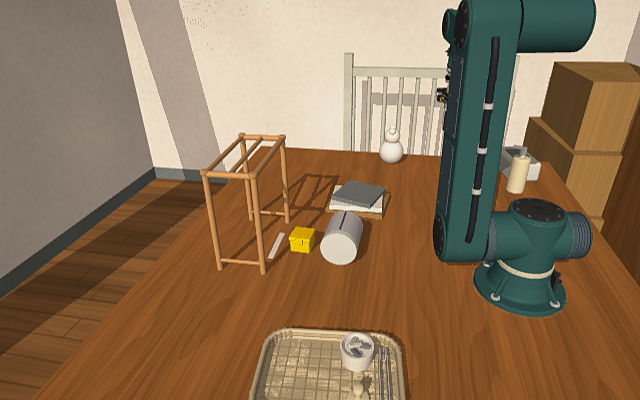

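The top view shows the tray at (219,230) with its free end toward row ~205, the tape at (345,168), the yellow box at (346,186), the tin at (345,219) and the rack's front bar at row 138. The side view shows the box at (302,240), the tin at (342,238) and the tape at (277,246). Next I'll measure them from both views.

```bash
cat > h.py <<'E'
import numpy as np,cv2
from bench import sensors,snapshot,camera_info
from scipy.spatial.transform import Rotation as Ro
def ray(c,p):
    R=Ro.from_euler('xyz',c['rotation']).as_matrix()
    d=R@np.array([(p[0]-c['cx'])/c['fx'],-(p[1]-c['cy'])/c['fy'],-1]);return c['position'],d
def onz(c,p,z):
    o,d=ray(c,p);return o+d*(z-o[2])/d[2]
def proj(c,P):
    R=Ro.from_euler('xyz',c['rotation']).as_matrix()
    q=R.T@(np.array(P)-c['position']);return np.array([c['cx']-c['fx']*q[0]/q[2],c['cy']+c['fy']*q[1]/q[2]])
def tri(c1,p1,c2,p2):
    a,u=ray(c1,p1);b,v=ray(c2,p2)
    s=np.linalg.lstsq(np.c_[u,-v],b-a,rcond=None)[0]
    x,y=a+u*s[0],b+v*s[1];return (x+y)/2,np.linalg.norm(x-y)
def blob(m,roi):
    x0,y0,x1,y1=roi;k=np.zeros_like(m,np.uint8);k[y0:y1,x0:x1]=m[y0:y1,x0:x1]
    n,l,s,ce=cv2.connectedComponentsWithStats(k.astype(np.uint8));i=1+np.argmax(s[1:,4])
    cs,_=cv2.findContours((l==i).astype(np.uint8),cv2.RETR_EXTERNAL,cv2.CHAIN_APPROX_NONE)
    c=max(cs,key=cv2.contourArea)
    return ce[i],s[i],c
E
python3 - <<'E'
from h import *
T,S=camera_info('top'),camera_info('side')
t=cv2.imread('pics/top0.png');s=cv2.imread('pics/side0.png')
ht=cv2.cvtColor(t,cv2.COLOR_BGR2HSV);hs=cv2.cvtColor(s,cv2.COLOR_BGR2HSV)
def yel(h):return (h[...,0]>20)&(h[...,0]<35)&(h[...,1]>180)&(h[...,2]>90)
def pale(h,v=130,sa=70):return (h[...,1]<sa)&(h[...,2]>v)
bt=blob(yel(ht),(320,170,370,200));bs=blob(yel(hs),(280,220,325,260))
print('box',bt[0],bt[1],bs[0],bs[1],'tri',tri(T,bt[0],S,bs[0]))
r=cv2.minAreaRect(bt[2]);c=cv2.boxPoints(r);print('top corners@.05',[onz(T,q,.05)[:2].round(4) for q in c])
tt=blob(pale(ht,150,90),(320,158,370,176));ts=blob(pale(hs,150,90),(262,228,288,264))
print('tape',tt[0],tt[1],ts[0],ts[1],tri(T,tt[0],S,ts[0]))
r=cv2.minAreaRect(tt[2]);print([onz(T,q,0)[:2].round(4) for q in cv2.boxPoints(r)])
r=cv2.minAreaRect(ts[2]);print([onz(S,q,0)[:2].round(4) for q in cv2.boxPoints(r)])
n=blob(pale(ht,70,60),(320,198,372,240));ns=blob(pale(hs,100,60),(316,206,368,268))
print('tin',n[0],n[1],ns[0],ns[1],tri(T,n[0],S,ns[0]))
r=cv2.minAreaRect(n[2]);print(r,[onz(T,q,.05)[:2].round(4) for q in cv2.boxPoints(r)])
big=np.vstack([cv2.resize(t[150:280,180:470],None,fx=2.7,fy=2.7,interpolation=2)[:300],cv2.resize(s[200:300,200:490],None,fx=2.7,fy=2.7,interpolation=2)])
cv2.imwrite('pics/crop1.png',big)
# tray rim
m=(ht[...,1]<130)&(ht[...,2]>70)
k=blob(m,(180,178,258,280));rr=cv2.minAreaRect(k[2]);print('tray',rr,[onz(T,q,.029)[:2].round(4) for q in cv2.boxPoints(rr)])
E
```

```text
box [345.67857143 185.9375    ] [336 176  20  20 336] [301.53022453 239.2746114 ] [289 226  26  28 579] tri (array([ 0.56806532, -0.07577633,  0.02650443]), np.float64(0.002263928334064379))
top corners@.05 [array([ 0.5322, -0.0399]), array([ 0.5981, -0.0433]), array([ 0.5949, -0.1071]), array([ 0.5291, -0.103 ])]
tape [344.5 167. ] [327 165  36   5 180] [275.67123288 245.28082192] [268 232  17  27 146] (array([ 0.64503129, -0.07191471, -0.00094523]), np.float64(0.0007013638875276493))
[array([ 0.6506, -0.0092]), array([ 0.6545, -0.1342]), array([ 0.6396, -0.1344]), array([ 0.6358, -0.0096])]
[array([ 0.6502, -0.0086]), array([ 0.6549, -0.1471]), array([ 0.6376, -0.1378]), array([ 0.6346, -0.0012])]
tin [344.97181818 218.74272727] [ 326  204   39   31 1100] [342.21192412 235.21192412] [ 320  206   48   59 1845] (array([ 0.44971085, -0.07363388,  0.05472776]), np.float64(0.000809519322943261))
((345.10516357421875, 218.7120819091797), (38.22803497314453, 28.891237258911133), 3.3664605617523193) [array([ 0.4045, -0.0091]), array([ 0.5019, -0.0121]), array([ 0.4981, -0.1405]), array([ 0.4008, -0.1356])]
tray ((218.26596069335938, 228.64935302734375), (83.97285461425781, 64.74822235107422), 87.70938873291016) [array([0.5443, 0.4805]), array([0.5603, 0.2584]), array([0.2762, 0.2277]), array([0.2614, 0.4401])]
```

View pics/crop1.png

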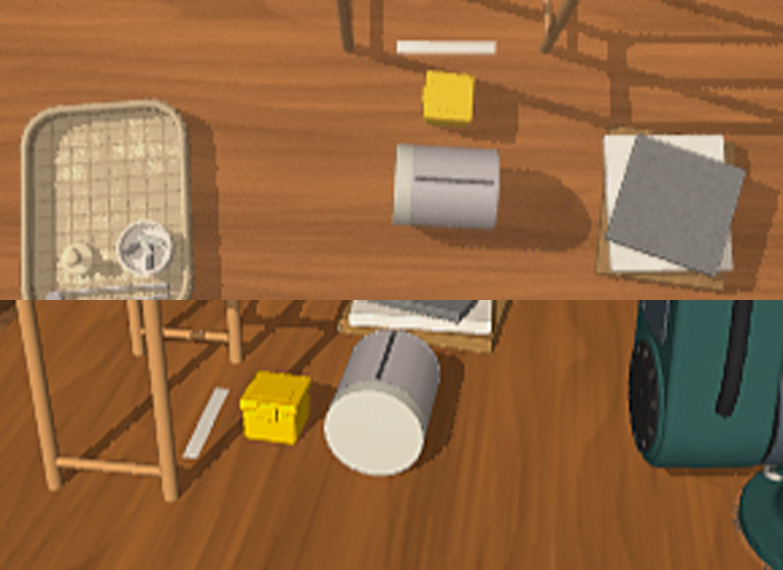

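```bash
cat > gen.py <<'E'
import sys,numpy as np
from h import *
# gen.py x y z yawdeg n : equal steps with 5 deg spin cap; prints rows
def gen(x,y,z,yaw,n,step=.05):
    o=sensors.get_obs();p=o['tool_pos'].copy();a=np.degrees(o['ee_rot'][2])
    d=np.array([x,y,z])-p;s=(yaw-a)
    print('t',round(o['time'],2),'pos',p.round(4),'rpy',np.degrees(o['ee_rot']).round(2),'d',d.round(4),'dyaw',round(s,2))
    for i in range(n):
        k=np.linalg.norm(d);v=d*min(1,step/max(k,1e-9))
        R=Ro.from_euler('xyz',[np.pi,0,np.radians(a)]).as_matrix()
        t=np.clip(s,-5,5);print((R.T@v/.5).round(4).tolist(),round(-t/5,3))
        d=d-v;a+=t;s-=t
if __name__=='__main__':
    A=list(map(float,sys.argv[1:]));gen(*A[:4],int(A[4]),*(A[5:6]))
E
python3 gen.py .56 -.0745 .15 180 10 .045
python3 - <<'E'
from h import *
T=camera_info('top')
for p in [(219,188),(219,270),(219,229),(188,229),(250,229),(219,205),(234,241)]:print(p,onz(T,p,.029).round(3))
E
```

```text
t 0.15 pos [ 0.1513 -0.5284  0.2296] rpy [-1.799e+02 -1.000e-02  1.597e+01] d [ 0.4087  0.4539 -0.0796] dyaw 164.03
[0.0757, -0.0473, 0.0116] -1.0
[0.0795, -0.0406, 0.0116] -1.0
[0.0827, -0.0335, 0.0116] -1.0
[0.0853, -0.0261, 0.0116] -1.0
[0.0873, -0.0186, 0.0116] -1.0
[0.0886, -0.0109, 0.0116] -1.0
[0.0892, -0.0032, 0.0116] -1.0
[0.0891, 0.0046, 0.0116] -1.0
[0.0884, 0.0124, 0.0116] -1.0
[0.087, 0.02, 0.0116] -1.0
(219, 188) [0.548 0.361 0.029]
(219, 270) [0.271 0.337 0.029]
(219, 229) [0.406 0.349 0.029]
(188, 229) [0.403 0.453 0.029]
(250, 229) [0.409 0.244 0.029]
(219, 205) [0.488 0.356 0.029]
(234, 241) [0.367 0.295 0.029]
```

Call:
arm_command --plan '[{"grip": -1, "slide": [0.076, -0.047, 0.0], "spin": -1}, {"grip": -1, "slide": [0.08, -0.041, 0.0], "spin": -1}, {"grip": -1, "slide": [0.083, -0.034, 0.0], "spin": -1}, {"grip": -1, "slide": [0.085, -0.026, 0.0], "spin": -1}, {"grip": -1, "slide": [0.087, -0.019, 0.0], "spin": -1}, {"grip": -1, "slide": [0.089, -0.011, 0.0], "spin": -1}, {"grip": -1, "slide": [0.089, -0.003, 0.0], "spin": -1}, {"grip": -1, "slide": [0.089, 0.005, 0.0], "spin": -1}, {"grip": -1, "slide": [0.088, 0.012, 0.0], "spin": -1}, {"grip": -1, "slide": [0.087, 0.02, 0.0], "spin": -1}]'

```text
time: 1.4
tool_pos: [0.4506, -0.1956, 0.2302]
ee_rot: [-3.141, 0.0, 1.154]
wrist_force: [0.6, -0.1, -0.3]
width: 0.0939
finger_force: 0.0
```

```bash
python3 gen.py .56 -.0745 .15 180 10 .045
```

```text
t 1.4 pos [ 0.4506 -0.1956  0.2302] rpy [-1.7998e+02  1.0000e-02  6.6140e+01] d [ 0.1094  0.1211 -0.0802] dyaw 113.86
[0.0767, 0.0253, 0.0397] -1.0
[0.0742, 0.0319, 0.0397] -1.0
[0.0712, 0.0382, 0.0397] -1.0
[0.0676, 0.0443, 0.0397] -1.0
[0.0026, 0.002, 0.0016] -1.0
[0.0, 0.0, 0.0] -1.0
[0.0, 0.0, 0.0] -1.0
[0.0, 0.0, 0.0] -1.0
[0.0, 0.0, 0.0] -1.0
[0.0, 0.0, 0.0] -1.0
```

Call:
arm_command --plan '[{"grip": -1, "slide": [0.077, 0.025, 0.0], "spin": -1}, {"grip": -1, "slide": [0.074, 0.032, 0.0], "spin": -1}, {"grip": -1, "slide": [0.071, 0.038, 0.0], "spin": -1}, {"grip": -1, "slide": [0.068, 0.044, 0.0], "spin": -1}, {"grip": -1, "slide": [0.003, 0.002, 0.0], "spin": -1}, {"grip": -1, "slide": [0, 0, 0], "spin": -1}, {"grip": -1, "slide": [0, 0, 0], "spin": -1}, {"grip": -1, "slide": [0, 0, 0], "spin": -1}, {"grip": -1, "slide": [0, 0, 0], "spin": -1}, {"grip": -1, "slide": [0, 0, 0], "spin": -1}]'

```text
time: 2.65
tool_pos: [0.5592, -0.0756, 0.2299]
ee_rot: [-3.141, -0.001, 2.027]
wrist_force: [1.6, 0.4, 0.2]
width: 0.0938
finger_force: 0.0
```

Call:
arm_command --plan '[{"grip": -1, "slide": [0, 0, 0], "spin": -1}, {"grip": -1, "slide": [0, 0, 0], "spin": -1}, {"grip": -1, "slide": [0, 0, 0], "spin": -1}, {"grip": -1, "slide": [0, 0, 0], "spin": -1}, {"grip": -1, "slide": [0, 0, 0], "spin": -1}, {"grip": -1, "slide": [0, 0, 0], "spin": -1}, {"grip": -1, "slide": [0, 0, 0], "spin": -1}, {"grip": -1, "slide": [0, 0, 0], "spin": -1}, {"grip": -1, "slide": [0, 0, 0], "spin": -1}, {"grip": -1, "slide": [0, 0, 0], "spin": -1}]'

```text
time: 3.9
tool_pos: [0.5592, -0.0756, 0.2299]
ee_rot: [-3.141, -0.001, 2.9]
wrist_force: [-0.7, -0.7, -0.8]
width: 0.0938
finger_force: 0.0
```

```bash
python3 gen.py .562 -.0745 .036 181 8 .03; python3 - <<'E'
from h import *
W=camera_info('wrist');w=snapshot('wrist')[...,::-1].copy();cv2.imwrite('pics/w1.png',w)
h=cv2.cvtColor(w,cv2.COLOR_BGR2HSV)
m=(h[...,0]>20)&(h[...,0]<35)&(h[...,1]>180)&(h[...,2]>90)
b=blob(m,(0,0,640,400));print(b[0],b[1]);r=cv2.minAreaRect(b[2])
print([onz(W,q,.05)[:2].round(4) for q in cv2.boxPoints(r)])
E
```

```text
t 3.9 pos [ 0.5592 -0.0756  0.2299] rpy [-1.7999e+02 -6.0000e-02  1.6614e+02] d [ 0.0028  0.0011 -0.1939] dyaw 14.86
[-0.0008, 0.0005, 0.06] -1.0
[-0.0008, 0.0005, 0.06] -1.0
[-0.0008, 0.0004, 0.06] -0.972
[-0.0009, 0.0003, 0.06] -0.0
[-0.0009, 0.0003, 0.06] -0.0
[-0.0009, 0.0003, 0.06] -0.0
[-0.0004, 0.0002, 0.0279] -0.0
[0.0, 0.0, 0.0] -0.0
[319.04423474 183.16750221] [ 286  150   66   67 3391]
[array([ 0.5304, -0.1012]), array([ 0.534 , -0.0395]), array([ 0.5991, -0.0418]), array([ 0.596 , -0.1069])]
```

View pics/w1.png

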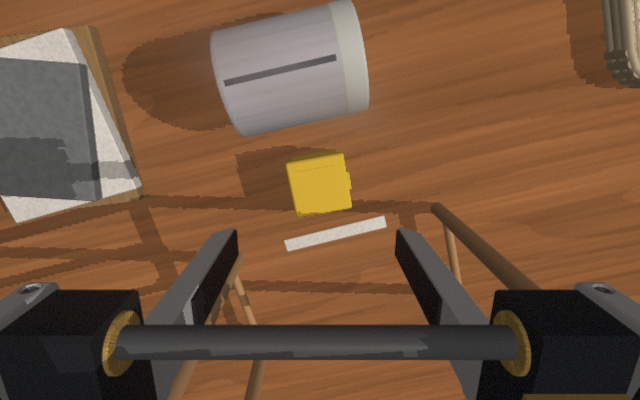

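The wrist view shows the box at (319,183), the tape at (335,234) and the tin at (290,70). The box is about 4 mm ahead of the tool, so I'll descend and grasp.

Call:
arm_command --plan '[{"grip": -1, "slide": [0, 0, 0.05], "spin": -1}, {"grip": -1, "slide": [0, 0, 0.06], "spin": -1}, {"grip": -1, "slide": [0, 0, 0.06], "spin": -0.4}, {"grip": -1, "slide": [-0.008, 0.005, 0.08], "spin": 0}, {"grip": -1, "slide": [0, 0, 0.08], "spin": 0}, {"grip": -1, "slide": [0, 0, 0.058], "spin": 0}, {"grip": 1, "slide": [0, 0, 0], "spin": 0}, {"grip": 1, "slide": [0, 0, 0], "spin": 0}, {"grip": 1, "slide": [0, 0, 0], "spin": 0}, {"grip": 1, "slide": [0, 0, 0], "spin": 0}]'

```text
time: 5.2
tool_pos: [0.5647, -0.0737, 0.0384]
ee_rot: [-3.141, 0.004, 3.106]
wrist_force: [0.6, 0.2, 3.5]
width: 0.0618
finger_force: 29.9
```

Call:
arm_command --plan '[{"grip": 1, "slide": [0, 0, 0], "spin": 0}, {"grip": 1, "slide": [0, 0, -0.02], "spin": 0}, {"grip": 1, "slide": [0, 0, -0.06], "spin": 0}, {"grip": 1, "slide": [0, 0, -0.08], "spin": 0}, {"grip": 1, "slide": [0, 0, -0.06], "spin": 0}, {"grip": 1, "slide": [0, 0, 0], "spin": 0}]'

```text
time: 5.95
tool_pos: [0.565, -0.0736, 0.1494]
ee_rot: [-3.141, 0.006, 3.106]
wrist_force: [-0.0, -0.4, -1.8]
width: 0.0616
finger_force: 29.9
```

```bash
python3 gen.py .470 .352 .15 178 12 .045
```

```text
t 5.95 pos [ 0.565  -0.0736  0.1494] rpy [-179.94    0.33  177.98] d [-0.095   0.4256  0.0006] dyaw 0.02
[0.0227, 0.0871, -0.0001] -0.004
[0.0227, 0.0871, -0.0001] -0.0
[0.0227, 0.0871, -0.0001] -0.0
[0.0227, 0.0871, -0.0001] -0.0
[0.0227, 0.0871, -0.0001] -0.0
[0.0227, 0.0871, -0.0001] -0.0
[0.0227, 0.0871, -0.0001] -0.0
[0.0227, 0.0871, -0.0001] -0.0
[0.0227, 0.0871, -0.0001] -0.0
[0.0156, 0.0601, -0.0001] -0.0
[0.0, 0.0, 0.0] -0.0
[0.0, 0.0, 0.0] -0.0
```

Call:
arm_command --plan '[{"grip": 1, "slide": [0.01, 0.045, 0], "spin": 0}, {"grip": 1, "slide": [0.023, 0.09, 0], "spin": 0}, {"grip": 1, "slide": [0.023, 0.09, 0], "spin": 0}, {"grip": 1, "slide": [0.023, 0.09, 0], "spin": 0}, {"grip": 1, "slide": [0.023, 0.09, 0], "spin": 0}, {"grip": 1, "slide": [0.023, 0.09, 0], "spin": 0}, {"grip": 1, "slide": [0.023, 0.09, 0], "spin": 0}, {"grip": 1, "slide": [0.023, 0.09, 0], "spin": 0}, {"grip": 1, "slide": [0.023, 0.09, 0], "spin": 0}, {"grip": 1, "slide": [0.018, 0.076, 0], "spin": 0}]'

```text
time: 7.2
tool_pos: [0.4706, 0.3517, 0.1436]
ee_rot: [-3.139, -0.004, 3.107]
wrist_force: [-0.2, -0.6, -0.7]
width: 0.0618
finger_force: 29.9
```

```bash
python3 gen.py .470 .352 .044 178 1 .2; python3 - <<'E'
from h import *
t=snapshot('top')[...,::-1];w=snapshot('wrist')[...,::-1]
cv2.imwrite('pics/c2.png',np.hstack([cv2.resize(t[170:290,150:290],None,fx=2.85,fy=2.85),cv2.resize(w,(400,342))[:342,:]][:2]) if 0 else np.hstack([cv2.resize(t[170:290,150:290],(399,342)),cv2.resize(w,(400,342))]))
E
```

```text
t 7.2 pos [0.4706 0.3517 0.1436] rpy [-179.86   -0.23  178.02] d [-0.0006  0.0003 -0.0996] dyaw -0.02
[0.0012, 0.0005, 0.1991] 0.004
```

View pics/c2.png

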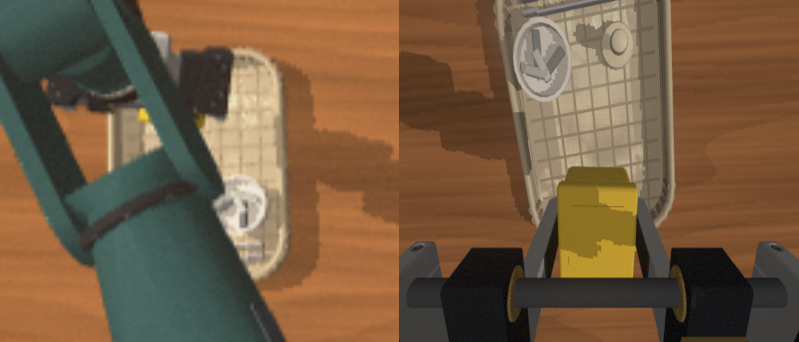

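The wrist view shows the box held, with the tray's rim corners near (218,251) and (418,251) in full pixels. I'll check the tray's free end from this view before lowering.

```bash
python3 - <<'E'
from h import *
W=camera_info('wrist')
for p in [(206,215),(225,262),(418,248),(432,205),(155,0),(432,0),(226,68),(350,50)]:print(p,onz(W,p,.029).round(3))
print(proj(W,[.47,.352,.004]),proj(W,[.47,.352,.13]))
E
```

```text
(206, 215) [0.483 0.258 0.029]
(225, 262) [0.529 0.27  0.029]
(418, 248) [0.52  0.445 0.029]
(432, 205) [0.48  0.454 0.029]
(155, 0) [0.316 0.241 0.029]
(432, 0) [0.322 0.443 0.029]
(226, 68) [0.364 0.288 0.029]
(350, 50) [0.354 0.384 0.029]
[313.55636713 189.90563684] [311.77334341 249.89217367]
```

Tray end is at x≈0.54 and y is centred at ≈0.355, which agrees with the top view. Lowering and releasing.

Call:
arm_command --plan '[{"grip": 1, "slide": [0, 0.002, 0.06], "spin": 0}, {"grip": 1, "slide": [0, 0, 0.06], "spin": 0}, {"grip": 1, "slide": [0, 0, 0.05], "spin": 0}, {"grip": 1, "slide": [0, 0, 0.016], "spin": 0}, {"grip": 1, "slide": [0, 0, 0.008], "spin": 0}, {"grip": 1, "slide": [0, 0, 0.006], "spin": 0}, {"grip": 1, "slide": [0, 0, 0], "spin": 0}]'

```text
time: 8.18
tool_pos: [0.4729, 0.3519, 0.0472]
ee_rot: [3.141, 0.001, 3.106]
wrist_force: [0.2, -0.1, -1.6]
width: 0.0618
finger_force: 29.9
```

Call:
arm_command --plan '[{"grip": 1, "slide": [0, 0, 0.006], "spin": 0}, {"grip": 1, "slide": [0, 0, 0.003], "spin": 0}, {"grip": 1, "slide": [0, 0, 0], "spin": 0}]'

```text
time: 8.55
tool_pos: [0.4725, 0.3518, 0.0425]
ee_rot: [3.141, 0.0, 3.106]
wrist_force: [-0.5, -0.2, 2.5]
width: 0.0617
finger_force: 29.9
```

Call:
arm_command --plan '[{"grip": -1, "slide": [0, 0, 0], "spin": 0}, {"grip": -1, "slide": [0, 0, 0], "spin": 0}, {"grip": -1, "slide": [0, 0, 0], "spin": 0}, {"grip": -1, "slide": [0, 0, 0], "spin": 0}, {"grip": -1, "slide": [0, 0, -0.03], "spin": 0}, {"grip": -1, "slide": [0, 0, -0.08], "spin": 0}, {"grip": -1, "slide": [0, 0, -0.08], "spin": 0}, {"grip": -1, "slide": [0, 0, -0.06], "spin": 0}]'

```text
time: 9.55
tool_pos: [0.4731, 0.3521, 0.1705]
ee_rot: [3.14, 0.003, 3.106]
wrist_force: [0.0, -1.2, 0.0]
width: 0.094
finger_force: 0.0
```

```bash
python3 gen.py .425 -.0735 .16 181.8 10 .045;  python3 - <<'E'
from h import *
W=camera_info('wrist');w=snapshot('wrist')[...,::-1].copy();cv2.imwrite('pics/w3.png',w)
h=cv2.cvtColor(w,cv2.COLOR_BGR2HSV)
m=(h[...,0]>20)&(h[...,0]<35)&(h[...,1]>180)&(h[...,2]>90)
b=blob(m,(0,0,640,400));print(b[0],b[1]);r=cv2.minAreaRect(b[2])
print([onz(W,q,.054)[:2].round(4) for q in cv2.boxPoints(r)])
E
```

```text
t 9.55 pos [0.4731 0.3521 0.1705] rpy [179.88   0.19 177.98] d [-0.0481 -0.4256 -0.0105] dyaw 3.82
[0.0069, -0.0897, 0.0022] -0.765
[0.0129, -0.089, 0.0022] -0.0
[0.0129, -0.089, 0.0022] -0.0
[0.0129, -0.089, 0.0022] -0.0
[0.0129, -0.089, 0.0022] -0.0
[0.0129, -0.089, 0.0022] -0.0
[0.0129, -0.089, 0.0022] -0.0
[0.0129, -0.089, 0.0022] -0.0
[0.0129, -0.089, 0.0022] -0.0
[0.0067, -0.0463, 0.0012] -0.0
[315.89650053 195.65577943] [ 281  158   73   73 4715]
[array([0.5028, 0.32  ]), array([0.4386, 0.3253]), array([0.4418, 0.3858]), array([0.5063, 0.3845])]
```

Call:
arm_command --plan '[{"grip": 0, "slide": [0.004, -0.06, 0], "spin": -0.76}, {"grip": 0, "slide": [0.013, -0.09, 0], "spin": 0}, {"grip": 0, "slide": [0.013, -0.09, 0], "spin": 0}, {"grip": 0, "slide": [0.013, -0.09, 0], "spin": 0}, {"grip": 0, "slide": [0.013, -0.09, 0], "spin": 0}, {"grip": 0, "slide": [0.013, -0.09, 0], "spin": 0}, {"grip": 0, "slide": [0.013, -0.09, 0], "spin": 0}, {"grip": 0, "slide": [0.013, -0.09, 0], "spin": 0}, {"grip": 0, "slide": [0.013, -0.09, 0], "spin": 0}, {"grip": 0, "slide": [0.01, -0.075, 0], "spin": 0}]'

```text
time: 10.85
tool_pos: [0.4243, -0.0789, 0.1673]
ee_rot: [-3.141, 0.001, -3.111]
wrist_force: [0.3, -0.9, -0.6]
width: 0.0469
finger_force: 0.0
```

```bash
python3 - <<'E'
from h import *
o=sensors.get_obs();print(o['tool_pos'],np.degrees(o['ee_rot']),o['width'])
print(camera_info('wrist')['position'])
cv2.imwrite('pics/w4.png',snapshot('wrist')[...,::-1])
E
```

```text
[ 0.42431766 -0.0788623   0.16725993] [-1.79973575e+02  5.46055716e-02 -1.78267070e+02] 0.046855967170101674
[ 0.34185836 -0.08049867  0.32157277]
```

View pics/w4.png

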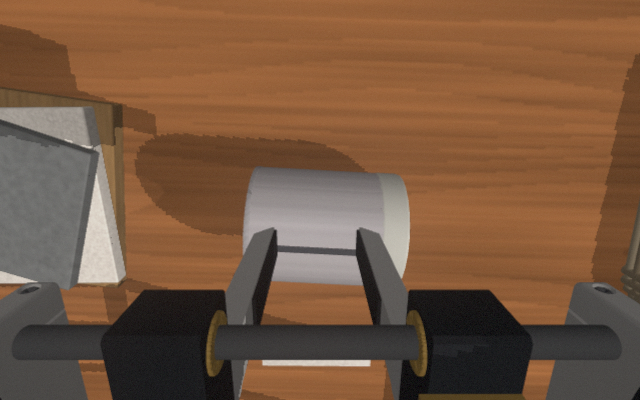

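The wrist view shows the tin from columns 245 to 408, its stripe running (278,246) to (356,250), and the tape's edge at row 364 (columns 263–370). I'll convert these to positions.

```bash
python3 - <<'E'
from h import *
W=camera_info('wrist')
for p,z in [((278,246.5),.1),((356,250.5),.1),((263,365),0),((370,365.5),0),((245,220),.05),((408,220),.05),((256,168),.05),((380,173),.05),((246,248),.1),((407,254),.1)]:print(p,z,onz(W,p,z).round(4))
E
python3 gen.py .425 -.074 .130 181.8 2 .03
```

```text
(278, 246.5) 0.1 [ 0.4487 -0.1095  0.1   ]
(356, 250.5) 0.1 [ 0.4503 -0.0515  0.1   ]
(263, 365) 0 [ 0.6549 -0.1403  0.    ]
(370, 365.5) 0 [ 0.6516 -0.0108  0.    ]
(245, 220) 0.05 [ 0.448  -0.1445  0.05  ]
(408, 220) 0.05 [ 4.438e-01 -3.000e-04  5.000e-02]
(256, 168) 0.05 [ 0.4007 -0.1336  0.05  ]
(380, 173) 0.05 [ 0.4021 -0.0285  0.05  ]
(246, 248) 0.1 [ 0.4507 -0.1332  0.1   ]
(407, 254) 0.1 [ 0.452  -0.0134  0.1   ]
t 10.9 pos [ 0.424  -0.0825  0.1672] rpy [-179.74    0.   -178.46] d [ 0.001   0.0085 -0.0372] dyaw 360.26
[-0.0019, 0.0134, 0.0585] -1.0
[-0.0008, 0.0036, 0.016] -1.0
```

Call:
arm_command --plan '[{"grip": 0, "slide": [-0.005, 0.018, 0.05], "spin": 0.65}, {"grip": 0, "slide": [0, 0, 0.026], "spin": 0}, {"grip": 0, "slide": [0, 0, 0], "spin": 0}]'

```text
time: 11.28
tool_pos: [0.4261, -0.0679, 0.1279]
ee_rot: [3.141, -0.003, 3.117]
wrist_force: [-0.5, 0.0, 0.0]
width: 0.047
finger_force: 0.0
```

Call:
arm_command --plan '[{"grip": 0, "slide": [0, 0, 0.006], "spin": 0}, {"grip": 0, "slide": [0, 0, 0.006], "spin": 0}]'

```text
time: 11.52
tool_pos: [0.4275, -0.0683, 0.1236]
ee_rot: [-3.141, 0.002, 3.116]
wrist_force: [0.0, -0.4, 0.5]
width: 0.0477
finger_force: 0.0
```

Call:
arm_command --plan '[{"grip": 0, "slide": [0, -0.004, 0.004], "spin": 0}, {"grip": 0, "slide": [0, 0, 0.002], "spin": 0}]'

```text
time: 11.78
tool_pos: [0.428, -0.0691, 0.1221]
ee_rot: [3.139, 0.003, 3.116]
wrist_force: [-1.6, 5.7, 9.8]
width: 0.0471
finger_force: 5.1
```

Call:
arm_command --plan '[{"grip": 0, "slide": [-0.012, 0, -0.001], "spin": 0}, {"grip": 0, "slide": [-0.018, 0, -0.0015], "spin": 0}, {"grip": 0, "slide": [-0.018, 0, -0.0015], "spin": 0}, {"grip": 0, "slide": [-0.018, 0, -0.0005], "spin": 0}]'

```text
time: 12.28
tool_pos: [0.4621, -0.0699, 0.125]
ee_rot: [3.139, 0.006, 3.117]
wrist_force: [-0.4, 4.5, 8.2]
width: 0.0469
finger_force: 4.1
```

```bash
cat > tin.py <<'E'
from h import *
import sys
o=sensors.get_obs();print('t',round(o['time'],2),o['tool_pos'].round(4),'F',o['wrist_force'].round(1))
S=camera_info('side');s=snapshot('side')[...,::-1].copy();cv2.imwrite('pics/side_l.png',s)
h=cv2.cvtColor(s,cv2.COLOR_BGR2HSV)
# lid disc: pale (no purple tint), bright
b=s.astype(int);m=(h[...,2]>150)&(b[...,2]-b[...,0]>=4)&(h[...,1]<60)
x1=int(sys.argv[1]) if len(sys.argv)>1 else 370
B=blob(m,(225,205,x1,285));e=cv2.fitEllipse(cv2.convexHull(B[2]));print(B[1],e)
# lid face plane y=-.0115
a,d=ray(S,e[0]);k=(-.0125-a[1])/d[1];print('lid centre',(a+d*k).round(4))
E
python3 tin.py; python3 - <<'E'
from h import *
E
```

```text
t 12.28 [ 0.4621 -0.0699  0.125 ] F [-0.4  4.5  8.2]
[ 314  205   36   59 1270] ((330.4472351074219, 235.04470825195312), (38.88401794433594, 61.47102355957031), 170.25999450683594)
lid centre [ 0.4713 -0.0125  0.0922]
```

Call:
arm_command --plan '[{"grip": 0, "slide": [-0.018, 0, 0], "spin": 0}, {"grip": 0, "slide": [-0.018, 0, 0], "spin": 0}, {"grip": 0, "slide": [-0.018, 0, 0], "spin": 0}, {"grip": 0, "slide": [-0.018, 0, 0.001], "spin": 0}, {"grip": 0, "slide": [-0.018, 0, 0.0015], "spin": 0}, {"grip": 0, "slide": [-0.01, 0, 0.001], "spin": 0}, {"grip": 0, "slide": [0, 0, 0], "spin": 0}]'

```text
time: 13.2
tool_pos: [0.5127, -0.0714, 0.1236]
ee_rot: [3.14, 0.007, 3.117]
wrist_force: [2.0, 3.7, 9.1]
width: 0.0471
finger_force: 4.2
```

```bash
python3 tin.py; python3 - <<'E'
import cv2;s=cv2.imread('pics/side_l.png');cv2.imwrite('pics/v5.png',cv2.resize(s[130:290,200:400],None,fx=3.5,fy=3.5))
E
```

```text
t 13.2 [ 0.5127 -0.0714  0.1236] F [2.  3.7 9.1]
[ 305  213   36   50 1177] ((327.1957092285156, 238.3023681640625), (38.80859375, 53.115509033203125), 33.013004302978516)
lid centre [ 0.48   -0.0125  0.081 ]
```

View pics/v5.png

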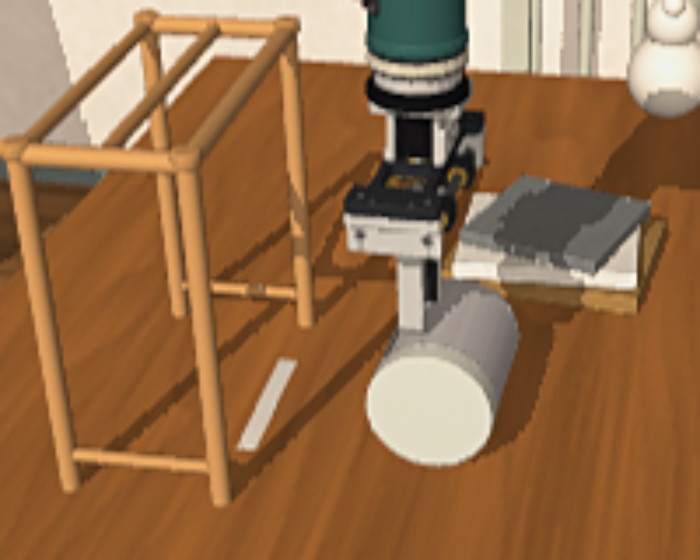

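The side crop shows the tin rolled forward, its lid centre at about (323,247) in full pixels, with the fingers on top. The wrist is slim and clear of the bar. I'll fix the lid mask, then start the next stroke.

```bash
python3 - <<'E'
from h import *
S=camera_info('side')
for p in [(338.9,248),(322.9,247.1)]:
    a,d=ray(S,p);k=(-.0125-a[1])/d[1];print((a+d*k).round(4))
s=cv2.imread('pics/side_l.png')
for p in [(323,250),(330,255),(312,246),(340,225),(330,222),(300,250)]:print(p,s[p[1],p[0]])
E
```

```text
[ 0.4488 -0.0125  0.0539]
[ 0.492  -0.0125  0.0516]
(323, 250) [196 218 225]
(330, 255) [195 218 225]
(312, 246) [197 219 225]
(340, 225) [123 129 140]
(330, 222) [143 148 162]
(300, 250) [ 41  89 149]
```

Call:
arm_command --plan '[{"grip": 0, "slide": [0, 0, -0.02], "spin": 0}, {"grip": 0, "slide": [0.06, 0, -0.01], "spin": 0}, {"grip": 0, "slide": [0.072, 0, 0], "spin": 0}, {"grip": 0, "slide": [0, 0, 0], "spin": 0}]'

```text
time: 13.75
tool_pos: [0.4422, -0.0708, 0.1354]
ee_rot: [-3.141, -0.001, 3.115]
wrist_force: [0.2, -0.1, -0.3]
width: 0.0466
finger_force: 0.0
```

Call:
arm_command --plan '[{"grip": 0, "slide": [-0.052, -0.004, 0.014], "spin": 0}, {"grip": 0, "slide": [0, 0, 0.008], "spin": 0}, {"grip": 0, "slide": [0, 0, 0.005], "spin": 0}]'

```text
time: 14.12
tool_pos: [0.4706, -0.0737, 0.1233]
ee_rot: [-3.141, 0.001, 3.116]
wrist_force: [-1.0, 0.1, 10.4]
width: 0.047
finger_force: 5.6
```

```bash
cat > tin.py <<'E'
from h import *
o=sensors.get_obs();print('t',round(o['time'],2),o['tool_pos'].round(4),'F',o['wrist_force'].round(1))
S=camera_info('side');s=snapshot('side')[...,::-1].copy();cv2.imwrite('pics/side_l.png',s)
m=(s[...,0]>178)&(s[...,2]>205)
B=blob(m,(225,215,370,285));e=cv2.fitEllipse(cv2.convexHull(B[2]));print(B[1],np.round(e[0],1),np.round(e[1],1))
a,d=ray(S,e[0]);k=(-.0125-a[1])/d[1];print('lid centre',(a+d*k).round(4))
E
python3 tin.py
```

```text
t 14.12 [ 0.4706 -0.0737  0.1233] F [-1.   0.1 10.4]
[306 232  36  31 845] [323.6 246.9] [29.2 36.2]
lid centre [ 0.4901 -0.0125  0.0526]
```

Call:
arm_command --plan '[{"grip": 0, "slide": [-0.012, 0, -0.001], "spin": 0}, {"grip": 0, "slide": [-0.018, 0, -0.0015], "spin": 0}, {"grip": 0, "slide": [-0.018, 0, -0.0012], "spin": 0}, {"grip": 0, "slide": [-0.018, 0, -0.0003], "spin": 0}, {"grip": 0, "slide": [-0.018, 0, 0], "spin": 0}, {"grip": 0, "slide": [-0.018, 0, 0], "spin": 0}, {"grip": 0, "slide": [-0.018, 0, 0], "spin": 0}, {"grip": 0, "slide": [-0.018, 0, 0.001], "spin": 0}, {"grip": 0, "slide": [-0.018, 0, 0.0015], "spin": 0}, {"grip": 0, "slide": [-0.008, 0, 0.001], "spin": 0}]'

```text
time: 15.42
tool_pos: [0.553, -0.0758, 0.1229]
ee_rot: [-3.141, 0.002, 3.116]
wrist_force: [1.0, -1.1, 6.3]
width: 0.0474
finger_force: 2.8
```

Call:
arm_command --plan '[{"grip": 0, "slide": [0, 0, 0], "spin": 0}, {"grip": 0, "slide": [0, 0, -0.02], "spin": 0}, {"grip": 0, "slide": [0.06, 0, -0.01], "spin": 0}, {"grip": 0, "slide": [0.03, 0, 0], "spin": 0}, {"grip": 0, "slide": [0, 0, 0], "spin": 0}]'

```text
time: 16.05
tool_pos: [0.506, -0.0741, 0.1369]
ee_rot: [3.141, -0.001, 3.116]
wrist_force: [-0.0, 0.7, -0.1]
width: 0.0473
finger_force: 0.0
```

```bash
python3 tin.py
```

```text
t 16.05 [ 0.506  -0.0741  0.1369] F [-0.   0.7 -0.1]
[293 230  35  31 831] [309.9 245.2] [28.9 35.9]
lid centre [ 0.5275 -0.0125  0.0535]
```

Call:
arm_command --plan '[{"grip": 0, "slide": [0, -0.003, 0.018], "spin": 0}, {"grip": 0, "slide": [0, 0, 0.008], "spin": 0}, {"grip": 0, "slide": [0, 0, 0.005], "spin": 0}, {"grip": 0, "slide": [0, 0, 0], "spin": 0}]'

```text
time: 16.6
tool_pos: [0.5081, -0.0759, 0.1233]
ee_rot: [-3.141, 0.003, 3.116]
wrist_force: [-1.3, 0.1, 6.6]
width: 0.0469
finger_force: 3.3
```

Call:
arm_command --plan '[{"grip": 0, "slide": [-0.012, 0, -0.0005], "spin": 0}, {"grip": 0, "slide": [-0.018, 0, -0.0012], "spin": 0}, {"grip": 0, "slide": [-0.018, 0, -0.001], "spin": 0}, {"grip": 0, "slide": [-0.018, 0, 0], "spin": 0}, {"grip": 0, "slide": [-0.018, 0, 0], "spin": 0}, {"grip": 0, "slide": [-0.018, 0, 0], "spin": 0}, {"grip": 0, "slide": [-0.018, 0, 0], "spin": 0}, {"grip": 0, "slide": [-0.018, 0, 0.001], "spin": 0}, {"grip": 0, "slide": [-0.018, 0, 0.0015], "spin": 0}, {"grip": 0, "slide": [-0.006, 0, 0.001], "spin": 0}]'

```text
time: 17.85
tool_pos: [0.5901, -0.0781, 0.1232]
ee_rot: [-3.141, 0.005, 3.116]
wrist_force: [0.7, 0.6, 7.3]
width: 0.0469
finger_force: 3.4
```

Call:
arm_command --plan '[{"grip": 0, "slide": [0, 0, 0], "spin": 0}, {"grip": 0, "slide": [0.0, 0, -0.02], "spin": 0}, {"grip": 0, "slide": [0.06, 0, -0.01], "spin": 0}, {"grip": 0, "slide": [0.05, 0, 0], "spin": 0}, {"grip": 0, "slide": [0, 0, 0], "spin": 0}]'

```text
time: 18.48
tool_pos: [0.5318, -0.0764, 0.1362]
ee_rot: [3.142, -0.001, 3.115]
wrist_force: [0.1, 0.6, -0.0]
width: 0.0469
finger_force: 0.0
```

```bash
python3 tin.py; python3 - <<'E'
from h import *
w=snapshot('wrist')[...,::-1];t=snapshot('top')[...,::-1]
cv2.imwrite('pics/v6.png',np.hstack([cv2.resize(w,(480,300)),cv2.resize(t[130:240,300:410],(300,300))]))
E
```

```text
t 18.48 [ 0.5318 -0.0764  0.1362] F [ 0.1  0.6 -0. ]
[279 229  35  30 810] [295.8 243.6] [28.4 36.3]
lid centre [ 0.5662 -0.0125  0.0542]
```

View pics/v6.png

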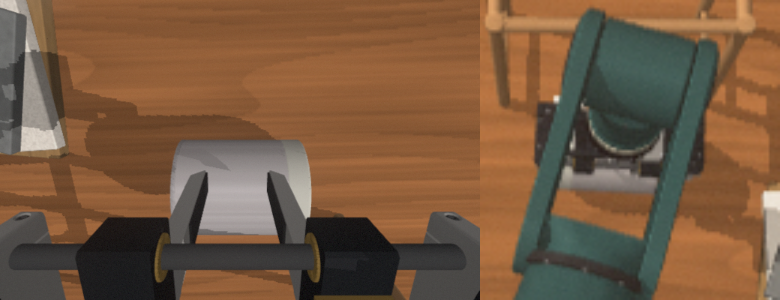

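```bash
cat > wt.py <<'E'
from h import *
# tin from wrist: rear silhouette edge -> cylinder centre x (z=.05,r=.05), per column
o=sensors.get_obs();W=camera_info('wrist');w=snapshot('wrist')[...,::-1].copy();cv2.imwrite('pics/w_l.png',w)
h=cv2.cvtColor(w,cv2.COLOR_BGR2HSV);m=((h[...,1]<70)&(h[...,2]>90)).astype(np.uint8)
print('t',round(o['time'],2),o['tool_pos'].round(4))
P=[]
for c in range(240,405,5):
    col=m[100:400,c];r=[i for i in range(len(col)-8) if col[i:i+8].all()]
    if not r:continue
    a,d=ray(W,(c,100+r[0]));
    # plane through ray containing direction y; centre offset 50mm beyond
    dx,dz=d[0],d[2];n=np.array([-dz,dx])/np.hypot(dx,dz)  # forward normal in xz
    if n[0]<0:n=-n
    # centre z=.05: (p-a).n=.05
    x=a[0]+(.05-(.05-a[2])*n[1])/n[0]
    y=onz(W,(c,100+r[0]),.08)[1];P.append((y,x,100+r[0]))
P=np.array(P);f=np.polyfit(P[:,0],P[:,1],1);g=abs(P[:,1]-np.polyval(f,P[:,0]))<.003
f=np.polyfit(P[g,0],P[g,1],1);print(len(P),g.sum(),'x at y=-.075',np.polyval(f,-.075).round(4),'yaw deg',-np.degrees(f[0]).round(2),'y range',P[:,0].min().round(3),P[:,0].max().round(3),P[::6,2])
E
python3 wt.py
```

```text
t 18.62 [ 0.5334 -0.0765  0.1363]
33 33 x at y=-.075 0.5687 yaw deg -1.07 y range -0.126 -0.019 [187. 187. 186. 187. 186. 185.]
```

Call:
arm_command --plan '[{"grip": 0, "slide": [0.02, 0, 0.01], "spin": 0}, {"grip": 0, "slide": [0, 0, 0.026], "spin": 0}, {"grip": 0, "slide": [0, 0, 0.014], "spin": 0}, {"grip": 0, "slide": [0, 0, 0], "spin": 0}]'

```text
time: 19.18
tool_pos: [0.5223, -0.0761, 0.1105]
ee_rot: [3.141, -0.002, 3.116]
wrist_force: [-0.2, 0.2, 0.2]
width: 0.0474
finger_force: 0.2
```

Call:
arm_command --plan '[{"grip": 0, "slide": [-0.006, 0, 0.002], "spin": 0}, {"grip": 0, "slide": [0, 0, 0], "spin": 0}]'

```text
time: 19.42
tool_pos: [0.5264, -0.0763, 0.1112]
ee_rot: [-3.141, 0.001, 3.116]
wrist_force: [-1.7, 1.2, 2.7]
width: 0.0468
finger_force: 1.9
```

Call:
arm_command --plan '[{"grip": 0, "slide": [-0.0132, 0, -0.0044], "spin": 0}, {"grip": 0, "slide": [-0.0132, 0, -0.0044], "spin": 0}, {"grip": 0, "slide": [-0.014, 0, -0.0037], "spin": 0}, {"grip": 0, "slide": [-0.014, 0, -0.0037], "spin": 0}, {"grip": 0, "slide": [-0.0143, 0, -0.003], "spin": 0}, {"grip": 0, "slide": [-0.0143, 0, -0.003], "spin": 0}]'

```text
time: 20.18
tool_pos: [0.5686, -0.0774, 0.1225]
ee_rot: [-3.141, 0.002, 3.116]
wrist_force: [-0.3, 1.7, 4.3]
width: 0.0467
finger_force: 2.3
```

Call:
arm_command --plan '[{"grip": 0, "slide": [-0.0148, 0, -0.0016], "spin": 0}, {"grip": 0, "slide": [-0.0148, 0, -0.0016], "spin": 0}, {"grip": 0, "slide": [-0.013, 0, -0.0006], "spin": 0}, {"grip": 0, "slide": [-0.006, 0, 0], "spin": 0}, {"grip": 0, "slide": [0, 0, 0], "spin": 0}]'

```text
time: 20.8
tool_pos: [0.5932, -0.078, 0.1248]
ee_rot: [-3.141, 0.004, 3.116]
wrist_force: [-0.2, 0.1, 6.9]
width: 0.0471
finger_force: 3.2
```

Call:
arm_command --plan '[{"grip": 0, "slide": [0, 0, -0.016], "spin": 0}, {"grip": 0, "slide": [0.06, 0, -0.01], "spin": 0}, {"grip": 0, "slide": [0.042, 0, 0], "spin": 0}, {"grip": 0, "slide": [0, 0, 0], "spin": 0}, {"grip": 0, "slide": [0, 0, 0], "spin": 0}]'

```text
time: 21.42
tool_pos: [0.541, -0.0768, 0.1361]
ee_rot: [-3.141, 0.0, 3.116]
wrist_force: [0.1, 0.8, -0.2]
width: 0.0471
finger_force: 0.0
```

```bash
python3 wt.py; python3 tin.py
```

```text
t 21.43 [ 0.541  -0.0768  0.1361]
33 18 x at y=-.075 0.6083 yaw deg -0.31 y range -0.129 -0.018 [229. 223. 223. 223. 273. 221.]
t 21.48 [ 0.5412 -0.0768  0.136 ] F [-0.4 -0.3 -0. ]
[279 227  21  31 487] [287.2 242.5] [22.2 31.8]
lid centre [ 0.5902 -0.0125  0.0549]
```

Call:
arm_command --plan '[{"grip": 0, "slide": [-0.006, 0.002, 0.03], "spin": 0}, {"grip": 0, "slide": [-0.006, 0, 0.028], "spin": 0}, {"grip": 0, "slide": [0, 0, 0.008], "spin": 0}, {"grip": 0, "slide": [0, 0, 0], "spin": 0}]'

```text
time: 22.02
tool_pos: [0.5462, -0.0757, 0.1023]
ee_rot: [3.141, -0.002, 3.116]
wrist_force: [0.3, -0.5, 0.1]
width: 0.0471
finger_force: 0.0
```

Call:
arm_command --plan '[{"grip": 0, "slide": [-0.008, 0, 0], "spin": 0}, {"grip": 0, "slide": [-0.005, 0, 0.001], "spin": 0}]'

```text
time: 22.28
tool_pos: [0.5538, -0.0761, 0.1036]
ee_rot: [-3.141, 0.002, 3.116]
wrist_force: [0.0, 0.7, 1.2]
width: 0.0468
finger_force: 0.1
```

Call:
arm_command --plan '[{"grip": 0, "slide": [-0.004, 0, 0.002], "spin": 0}, {"grip": 0, "slide": [0, 0, 0], "spin": 0}]'

```text
time: 22.52
tool_pos: [0.5552, -0.0762, 0.1032]
ee_rot: [-3.141, 0.0, 3.116]
wrist_force: [-1.8, -1.0, 5.1]
width: 0.047
finger_force: 2.5
```

Call:
arm_command --plan '[{"grip": 0, "slide": [-0.0118, 0, -0.0056], "spin": 0}, {"grip": 0, "slide": [-0.0119, 0, -0.0056], "spin": 0}, {"grip": 0, "slide": [-0.0128, 0, -0.005], "spin": 0}, {"grip": 0, "slide": [-0.0128, 0, -0.005], "spin": 0}, {"grip": 0, "slide": [-0.0134, 0, -0.004], "spin": 0}, {"grip": 0, "slide": [-0.0134, 0, -0.004], "spin": 0}, {"grip": 0, "slide": [0, 0, 0], "spin": 0}]'

```text
time: 23.4
tool_pos: [0.5946, -0.0772, 0.1178]
ee_rot: [-3.141, 0.003, 3.116]
wrist_force: [-1.9, 0.0, 5.6]
width: 0.0472
finger_force: 3.2
```

Call:
arm_command --plan '[{"grip": 0, "slide": [0, 0, -0.016], "spin": 0}, {"grip": 0, "slide": [0.06, 0, -0.01], "spin": 0}, {"grip": 0, "slide": [0.03, 0, 0], "spin": 0}, {"grip": 0, "slide": [0, 0, 0], "spin": 0}, {"grip": 0, "slide": [0, 0, 0], "spin": 0}]'

```text
time: 24.02
tool_pos: [0.5486, -0.0759, 0.1292]
ee_rot: [-3.142, 0.0, 3.116]
wrist_force: [0.1, -0.4, 0.4]
width: 0.047
finger_force: 0.0
```

```bash
python3 wt.py; python3 - <<'E'
from h import *
w=cv2.imread('pics/w_l.png');s=snapshot('side')[...,::-1]
cv2.imwrite('pics/v7.png',np.hstack([cv2.resize(w,(480,300)),cv2.resize(s[130:290,200:360],(300,300))]))
E
```

```text
t 24.02 [ 0.5486 -0.0759  0.1292]
33 18 x at y=-.075 0.6309 yaw deg -2.33 y range -0.127 -0.018 [246. 228. 243. 243. 274. 241.]
```

View pics/v7.png

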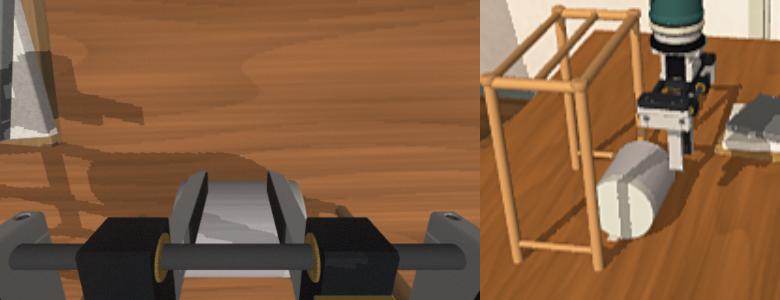

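The view shows the tin level, with its rear edge at about row 240 in wrist pixels, roughly 15 mm short of the tape. One more short stroke on its upper back will do it.

Call:
arm_command --plan '[{"grip": 0, "slide": [0, 0, 0.03], "spin": 0}, {"grip": 0, "slide": [-0.02, 0, 0.028], "spin": 0}, {"grip": 0, "slide": [-0.014, 0, 0.01], "spin": 0}, {"grip": 0, "slide": [0, 0, 0], "spin": 0}]'

```text
time: 24.62
tool_pos: [0.5653, -0.0762, 0.0942]
ee_rot: [3.141, -0.002, 3.116]
wrist_force: [-0.2, 0.4, 0.7]
width: 0.0471
finger_force: 0.0
```

Call:
arm_command --plan '[{"grip": 0, "slide": [-0.012, 0, 0], "spin": 0}, {"grip": 0, "slide": [-0.006, 0, 0], "spin": 0}, {"grip": 0, "slide": [0, 0, 0], "spin": 0}]'

```text
time: 25.0
tool_pos: [0.5746, -0.0766, 0.0959]
ee_rot: [-3.141, 0.001, 3.116]
wrist_force: [-0.1, -0.8, -0.9]
width: 0.0468
finger_force: 0.0
```

Call:
arm_command --plan '[{"grip": 0, "slide": [-0.004, 0, 0.002], "spin": 0}, {"grip": 0, "slide": [-0.003, 0, 0.001], "spin": 0}]'

```text
time: 25.25
tool_pos: [0.5776, -0.0766, 0.0939]
ee_rot: [-3.141, 0.0, 3.116]
wrist_force: [-0.1, -0.4, 0.2]
width: 0.0468
finger_force: 0.0
```

Call:
arm_command --plan '[{"grip": 0, "slide": [-0.005, 0, 0], "spin": 0}, {"grip": 0, "slide": [-0.002, 0, 0], "spin": 0}]'

```text
time: 25.5
tool_pos: [0.581, -0.0767, 0.0945]
ee_rot: [-3.141, -0.001, 3.116]
wrist_force: [-3.3, 0.3, 4.6]
width: 0.047
finger_force: 2.3
```

Call:
arm_command --plan '[{"grip": 0, "slide": [-0.009, 0, -0.0052], "spin": 0}, {"grip": 0, "slide": [-0.009, 0, -0.005], "spin": 0}, {"grip": 0, "slide": [-0.008, 0, -0.004], "spin": 0}, {"grip": 0, "slide": [0, 0, 0], "spin": 0}]'

```text
time: 26.0
tool_pos: [0.5951, -0.0771, 0.1025]
ee_rot: [-3.141, 0.002, 3.116]
wrist_force: [-4.3, 0.3, 5.2]
width: 0.047
finger_force: 2.7
```

Call:
arm_command --plan '[{"grip": 0, "slide": [0.012, 0, -0.012], "spin": 0}, {"grip": 0, "slide": [0.06, 0, -0.03], "spin": 0}, {"grip": 0, "slide": [0.08, 0, -0.04], "spin": 0}, {"grip": 0, "slide": [0.1, 0, -0.04], "spin": 0}, {"grip": 0, "slide": [0.1, 0, 0], "spin": 0}, {"grip": 0, "slide": [0.06, 0, 0], "spin": 0}, {"grip": 0, "slide": [0, 0, 0], "spin": 0}, {"grip": 0, "slide": [0, 0, 0], "spin": 0}]'

```text
time: 27.0
tool_pos: [0.389, -0.0719, 0.1623]
ee_rot: [-3.141, 0.002, 3.116]
wrist_force: [0.7, -0.4, -0.1]
width: 0.0471
finger_force: 0.0
```

```bash
python3 wt.py; python3 - <<'E'
from h import *
w=cv2.imread('pics/w_l.png');s=snapshot('side')[...,::-1];t=snapshot('top')[...,::-1]
cv2.imwrite('pics/side_l.png',s);cv2.imwrite('pics/top_l.png',t)
cv2.imwrite('pics/v8.png',np.hstack([w,np.zeros((400,1,3),np.uint8)])[:, :0] if 0 else np.vstack([np.hstack([cv2.resize(w,(480,300)),cv2.resize(s[160:300,200:340],(300,300))]),np.hstack([cv2.resize(t[100:220,280:420],(350,300)),cv2.resize(t[170:290,180:348],(430,300))])]))
E
```

```text
t 27.0 [ 0.389  -0.0719  0.1623]Traceback (most recent call last):
  File "wt.py", line 18, in <module>
    f=np.polyfit(P[g,0],P[g,1],1);print(len(P),g.sum(),'x at y=-.075',np.polyval(f,-.075).round(4),'yaw deg',-np.degrees(f[0]).round(2),'y range',P[:,0].min().round(3),P[:,0].max().round(3),P[::6,2])
    raise TypeError("expected non-empty vector for x")
TypeError: expected non-empty vector for x
```

View pics/v8.png

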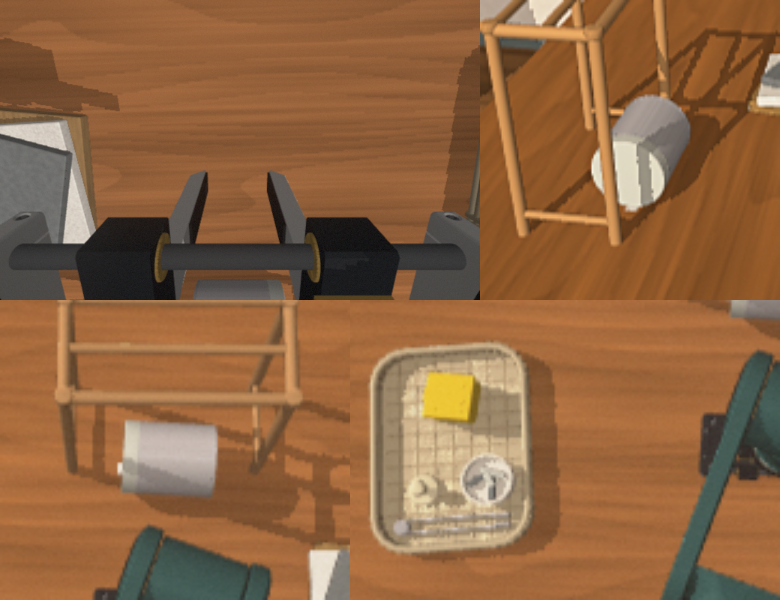

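The box stands in the tray's free end with the other items untouched, and the tin lies over the tape, whose end shows at top pixel (328,167). Last, I'll measure the tin's position from the top view.

```bash
python3 - <<'E'
from h import *
T=camera_info('top');S=camera_info('side')
for f,roi in [('pics/top0.png',(320,198,372,240)),('pics/top_l.png',(329,142,372,190))]:
    t=cv2.imread(f);h=cv2.cvtColor(t,cv2.COLOR_BGR2HSV)
    n=blob((h[...,1]<60)&(h[...,2]>70),roi);r=cv2.minAreaRect(n[2]);c=[onz(T,q,.05)[:2] for q in cv2.boxPoints(r)]
    print(n[1],np.round(r[0],1),np.round(r[1],1),r[2],np.mean(c,0).round(4))
    # proper: rear/front silhouette tangents per column -> centre x from each
    x0,y0,w,hh=n[1][:4]
    for c in range(x0+4,x0+w-3,6):
        rows=np.where((h[y0:y0+hh,c,1]<60)&(h[y0:y0+hh,c,2]>70))[0]+y0
        out=[]
        for rr,sg in((rows[0]-.5,-1),(rows[-1]+.5,1)):
            a,d=ray(T,(c,rr));nn=np.array([-d[2],d[0]])/np.hypot(d[0],d[2]);nn=nn if nn[0]>0 else -nn
            out.append(a[0]+(sg*.05-(.05-a[2])*nn[1])/nn[0])
        print(c,rows[0],rows[-1],np.round(out,4),np.mean(out).round(4),onz(T,(c,rows.mean()),.08)[1].round(3))
E
```

```text
[ 326  204   39   31 1100] [345.1 218.7] [38.2 28.9] 3.3664605617523193 [ 0.4513 -0.0743]
330 204 232 [0.4502 0.4537] 0.4519 -0.023
336 204 232 [0.4508 0.4543] 0.4525 -0.043
342 205 233 [0.448  0.4515] 0.4498 -0.062
348 205 233 [0.4486 0.4521] 0.4504 -0.082
354 205 233 [0.4492 0.4527] 0.451 -0.102
360 206 234 [0.4464 0.45  ] 0.4482 -0.121
[ 329  148   38   31 1040] [347.6 163. ] [37.1 28.3] 3.468229293823242 [ 0.6454 -0.0793]
333 149 176 [0.6426 0.6471] 0.6449 -0.029
339 149 176 [0.6433 0.6477] 0.6455 -0.049
345 149 176 [0.6439 0.6483] 0.6461 -0.069
351 149 177 [0.6445 0.6454] 0.645 -0.089
357 150 177 [0.6416 0.6461] 0.6438 -0.109
363 150 178 [0.6422 0.6431] 0.6427 -0.129
```

```bash
python3 -c "
from bench import ticket;print(ticket.close_job())"
```

```text
the job is handed in; nothing more can be done
None
```

The job is handed in but returned no verdict. By my last camera measurement the tin lies within about 1 mm of the tape line, 7 mm along it and 3° off in angle, after about 3.9 rad of rolling, and the snack box stands upright in the tray's free end with the other tray items untouched.

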